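Vent the compressor through its guard and reset it

TASK

The garage compressor has tripped. Reach with your fingertips through the window of the yellow guard and press the red lever all the way down, without touching the guard or any other part of the compressor; then come back out and press the green reset button on the grey starter box fully in, and let it go. Leave the white lever alone and do not move, lift or pick up anything else.

Things in the scene. Friction and masses are not known exactly. Their poses are not given: they have to be found in the camera images.
- compressor: Low compressor fixed to the bench. Origin on the bench below the middle of its yellow guard box, 130 mm (x) by 216 mm (y), flat top 125 mm above the bench (screw heads 2 mm more); x from the guard towards the green tank, y along the tank, z up. Tank: x 95 to 199 mm, y -105 to 185 mm, top 125 mm high. Motor beside the guard: y 115 to 190 mm, 106 mm high. Nothing stands higher.
- window_left (a point): Centre of the window on the compressor's +y side, level with the guard's upper face; axes as the compressor's. Two windows side by side are cut in the guard's 5 mm thick top, each 80 mm (x) by 66 mm (y), with a 34 mm bar between them; a lever lies under each.
- window_right (a point): Centre of the other window, of the same size, on the compressor's -y side. The red lever may be under either window.
- red_pad (a point): Middle of the upper face of the red lever's pad, a flat red pad 34 mm (x) by 28 mm (y), 6 mm thick, in the middle of its window and about 25 mm below the guard's upper face at the start, 43 mm below when fully pressed. It swings on a hinge 54 mm further in +x of the compressor, so pressed straight down it goes down about 19 mm.
- red_lever (a joint): Angle of the red lever in rad: 0 raised, 0.35 fully down on its stop; starts between 0 and 0.08. Stiff: takes about 5 to 6 N on the pad to move, and stays where it is left.
- white_pad (a point): Middle of the upper face of the white lever's pad, under the other window; the same size and height as the red one. Not to be moved.
- white_lever (a joint): Angle of the white lever in rad, same meaning as the red one's; must stay as it is.
- reset_button_top (a point): Middle of the top of the green reset button, 30 mm across, on top of a grey starter box 90 by 90 by 55 mm fixed to the bench.
- reset_button (a joint): How far the green button is pressed in, m: 0 out, 0.006 fully in. A spring pushes it out again; fully in takes about 5 N.
- spray_can: Loose blue can 56 mm across, 130 mm high, standing; origin at the centre of its underside.
- bolt_jar: Loose amber jar 64 mm across, 85 mm high, standing; origin at the centre of its underside.
- bearing: Loose steel bearing ring 68 mm across, 18 mm high, lying flat; origin at the centre of its underside.
Mind the look-alikes: they are no part of the job. Of the things like the bearing, leave any that is black; of the rest the smaller one is meant.

How it is judged:
By the outcome, as a careful person would: the job done as asked, in the order asked, and still so for the second after the job is handed in, with the robot touching nothing.
It also fails if it takes over 42 s, if anything falls off the work surface, if the arm or the gripper's body presses on something with over 40 N, if the wrist force passes 120 N, or if a joint passes its speed limit or range.

ROBOT

A 6-joint arm with a two-finger parallel gripper is mounted at the origin on the work surface. World frame = base frame: x ahead of the robot, y to its left, z up, the work surface at z = 0. Lengths are in m, angles in degrees, forces in N, time in s.
With the tool pointing down it reaches from about 0.275 to 0.825 m from the base axis. Payload 4.9 kg.
Tool frame: the origin (TCP) lies on the centre line of the jaws, within the pads' length; the fingertips stand 17 mm ahead of it and the grasp point (between the pads) lies 2 mm behind it; y points along the fingers, x is the direction in which the jaws open and shut, and the axes are right-handed (so a half turn about y gives the same grasp; the last joint's range is limited). The gripper opens to 85 mm and grips with 20 to 120 N. Pads are 22 mm wide; open, the fingers measure 114 mm over their backs; the gripper's body (76 mm by 85 mm) begins 54 mm behind the grasp point. The pads swing forward as they close: fully open they stand 13 mm farther back than shut.
Start: joints at [59.462, 18.69, -11.035, 60.275, 0, 82.311], TCP at [0.214, 0.507, 0.248] pointing down, gripper open.
Joint ranges: [-152.03, 152.03], [-55.5, 102.48], [-74.3, 77.21], [-110.64, 120.58], [-84.22, 78.4], [-180, 180]. Speed limits (degrees/s): [147.25, 147.25, 180, 180, 180, 180].

INTERFACE

Orientations are given as a 3x3 rotation matrix whose columns are the frame's x, y, z axes.
In Python, from cell import manip gives the robot as it stands.
- The arm moves only by the tool play_rows, never from a script. Its argument "motion" is a list of rows, each a list of 6 numbers: the shift along the tool's x, y, z in mm, then the turn, a rotation vector about the tool's x, y, z in rad. In form: [[tx, ty, tz, rx, ry, rz], ...]. A call has 1 to 8 rows; each row shifts and turns the commanded pose from where the row before left it, along the tool's axes as they then stand; what a row does not reach is not made up. A row lasts 1/12 s, in which the tool goes at most 41.7 mm and 7.16 degrees, less where a joint would pass 70% of its speed; a pose out of reach is approached as far as the arm can. A call with a gripper value outside its range is refused whole. "gripper" is the closure in counts, from 0 (fully open) to 255 (shut), set as the call begins (left out, the last holds). The fingers move at their own pace and stop on an object; "squeeze" is the grip in N (left out, the last holds). Time passes only in rows, so rows that do not move let the fingers close. It gives the time, the measured TCP pose, the force and the opening at its end, in the units of the state.
- manip.read_state(): the state, without advancing time (a new reading comes with each control period).
- manip.read_camera(name): name is "scene" or "top" or "wrist"; returns a dict with "image" (384x512x3 uint8, blue, green, red), "camera_matrix" (3x3 intrinsics, pixels), "rvec" (rotation vector, rad) and "tvec" (3), from world to camera coordinates, as OpenCV has them. Camera axes: x right, y down, z forward; pixel columns grow to the right and rows downward; lengths in m; the calibration is good to about 2 mm. A picture is of the moment at which its call begins. There is no depth.
- manip.hand_in(): hands the job in, once; it reports no verdict.
Trained networks look in a picture, given as the dict that the camera call returned (one of the last four; its "shot" number tells which), for a name from the list of things; names that differ only in an ending like _2 or _b are one class to them, and where a whole thing is asked for, a point or a joint stands for the part that bears it (a point fixed in the world has none). Each returns a list of dicts, best first, with "p" (0 to 1); they miss things now and then, are a little off and sometimes report something else, mostly with a low value. They report only what shows in the picture. A call takes as long as a camera call. They do not tell look-alikes from the thing itself.
- manip.look_for(picture, thing): "uv" ([column, row] in pixels, amid what is visible of it).
- manip.tip_of(picture, thing): "uv" ([column, row] in pixels: a listed point, or the origin of a listed thing).
The state is a dict: "clock": time; "joint_positions": joint angles; "dq": joint speeds; "tau": joint torques, N m; "ee_pos": TCP position; "ee_rot": TCP orientation; "force": force on the tool from outside, world axes, zero at the start; "wrist_torque": the same for the moment, N m; "grip_width": finger opening in m.
Only numpy, scipy, OpenCV 4.12 (cv2) and the standard library are available. Lean on these libraries where they do the work, as an engineer would, in place of code of your own. Each camera call takes 0.05 s, during which the arm holds its last target.

## Working session

There is one attempt and no reset: what is moved stays moved. The work goes in short steps, Python scripts to look and compute and a tool call to move; the robot and the scene stay as the last step left them, time stands still between calls to the robot, and variables do not carry over. Pictures are saved under pics/ and viewed, and the job is handed in when it is done.

Besides the shell and the picture viewer there is one more tool, called after ">>>" by a JSON object that holds its "method" and its "body". play_rows: Moves the arm, as the interface text tells. Its arguments: {"type":"object","properties":{"motion":{"type":"array","items":{"type":"array","items":{"type":"number"}}},"gripper":{"type":"number"},"squeeze":{"type":"number"}},"required":["motion"]}

```bash
ls; mkdir -p pics
cat > h.py <<'E'
from cell import manip
import numpy as np,cv2
def P(pic):
    R=cv2.Rodrigues(np.array(pic["rvec"],float))[0];t=np.array(pic["tvec"],float).ravel();return np.array(pic["camera_matrix"]),R,t
def back(pic,uv,z):
    K,R,t=P(pic);d=R.T@np.linalg.inv(K)@np.array([uv[0],uv[1],1.]);c=-R.T@t
    return c+d*(z-c[2])/d[2]
def proj(pic,X):
    K,R,t=P(pic);return cv2.projectPoints(np.array(X,float).reshape(-1,3),np.array(pic["rvec"],float),np.array(pic["tvec"],float),K,None)[0].reshape(-1,2)
def tri(obs):
    A=[];b=[]
    for pic,uv in obs:
        K,R,t=P(pic);d=R.T@np.linalg.inv(K)@np.array([uv[0],uv[1],1.]);d/=np.linalg.norm(d);c=-R.T@t
        M=np.eye(3)-np.outer(d,d);A.append(M);b.append(M@c)
    return np.linalg.lstsq(np.vstack(A),np.hstack(b),rcond=None)[0]
E
python3 - <<'E'
from h import *
import pickle
s=manip.read_state();print(s["clock"],s["ee_pos"],s["ee_rot"],s["grip_width"],s["force"])
for n in("top","scene"):
    p=manip.read_camera(n);cv2.imwrite(f"pics/{n}0.png",p["image"]);pickle.dump(p,open(f"{n}0.pkl","wb"))
    for th in("compressor","window_left","window_right","red_pad","white_pad","reset_button_top","spray_can","bolt_jar","bearing"):
        r=manip.tip_of(p,th);print(n,th,[(np.round(x["uv"],1).tolist(),round(x["p"],2)) for x in r[:3]])
E
```

```text
pics
0.0 [0.2132502  0.50636032 0.24747095] [[ 3.88297496e-01 -9.33686273e-04 -9.21533604e-01]
 [ 9.21532346e-01 -1.54493815e-03  3.88298531e-01]
 [-1.78626142e-03 -9.99998371e-01  2.60526488e-04]] 0.08516360164327436 [-0.70327536 -0.72270123  0.69308043]
top compressor [([255.1, 201.8], 0.7)]
top window_left [([236.3, 187.3], 0.79)]
top window_right [([269.6, 191.1], 0.86)]
top red_pad [([238.0, 189.6], 0.52)]
top white_pad [([271.1, 194.8], 0.67)]
top reset_button_top [([380.8, 230.0], 0.4)]
top spray_can [([376.2, 151.2], 0.95), ([127.9, 194.8], 0.47)]
top bolt_jar [([127.5, 195.3], 0.59), ([237.2, 190.7], 0.24)]
top bearing [([352.7, 275.2], 0.83), ([321.1, 248.2], 0.67), ([390.1, 283.9], 0.6)]
scene compressor [([268.0, 224.7], 0.7)]
scene window_left [([284.5, 197.3], 0.8)]
scene window_right [([248.9, 208.9], 0.66)]
scene red_pad [([285.8, 196.3], 0.68), ([146.5, 205.4], 0.47)]
scene white_pad [([250.9, 209.3], 0.45)]
scene reset_button_top [([139.4, 237.3], 0.57)]
scene spray_can [([173.7, 316.9], 0.97)]
scene bolt_jar [([367.4, 175.5], 0.67)]
scene bearing [([113.6, 217.3], 0.75), ([185.4, 209.8], 0.6), ([147.5, 206.0], 0.57)]
```

View pics/top0.png

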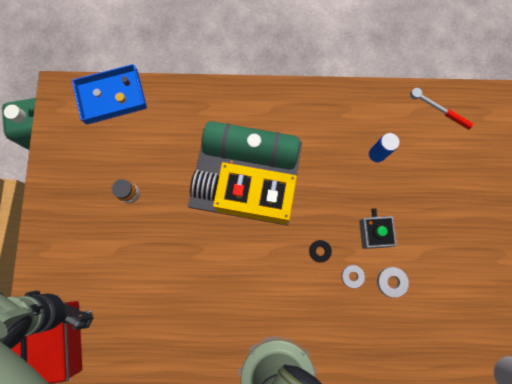

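View pics/scene0.png

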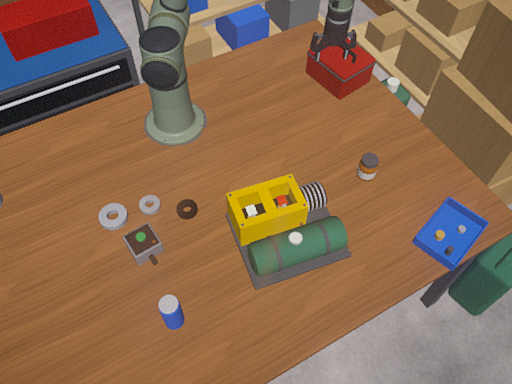

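Run:
```python
from h import *
import pickle
T=pickle.load(open("top0.pkl","rb"));S=pickle.load(open("scene0.pkl","rb"))
for n,a,b in(("wl",(236.3,187.3),(284.5,197.3)),("wr",(269.6,191.1),(248.9,208.9)),("red",(238,189.6),(285.8,196.3)),("white",(271.1,194.8),(250.9,209.3)),("btn",(380.8,230),(139.4,237.3))):
    print(n,tri([(T,a),(S,b)]).round(4), back(T,a,.125).round(4),back(S,b,.125).round(4))
for p,n,c in((T,"top",(180,140,320,250)),(S,"scene",(200,140,350,260)),(T,"topb",(330,200,430,280)),(S,"sceneb",(90,190,220,270))):
    x0,y0,x1,y1=c;cv2.imwrite(f"pics/{n}_crop.png",cv2.resize(p["image"][y0:y1,x0:x1],None,fx=5,fy=5,interpolation=cv2.INTER_CUBIC))
```

```text
wl [0.5382 0.1319 0.1072] [0.5338 0.1299 0.125 ] [0.548  0.1261 0.125 ]
wr [0.5243 0.0266 0.1071] [0.5245 0.0354 0.125 ] [0.5304 0.0129 0.125 ]
red [0.5344 0.1321 0.1063] [0.5272 0.1249 0.125 ] [0.5469 0.1314 0.125 ]
white [0.5191 0.0282 0.0947] [0.5139 0.0311 0.125 ] [0.5345 0.0173 0.125 ]
btn [ 0.4247 -0.298   0.0652] [ 0.4195 -0.2757  0.125 ] [ 0.4585 -0.3032  0.125 ]
```

View crops.

View pics/top_crop.png

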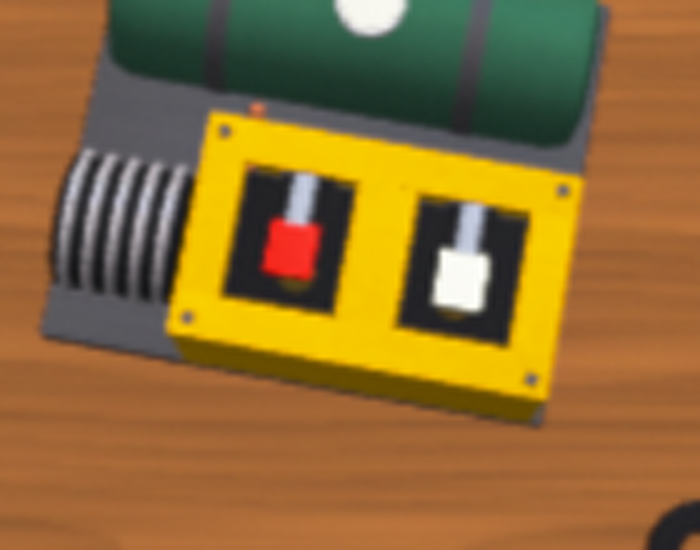

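View pics/scene_crop.png

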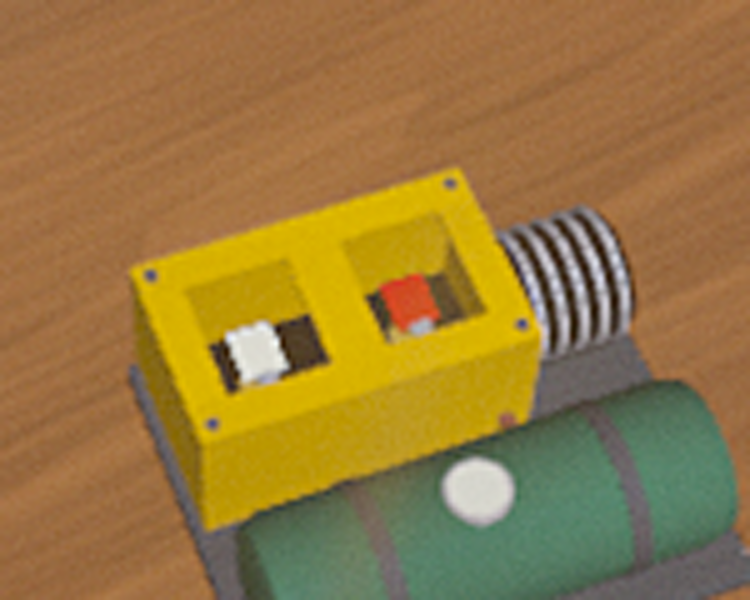

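View pics/topb_crop.png

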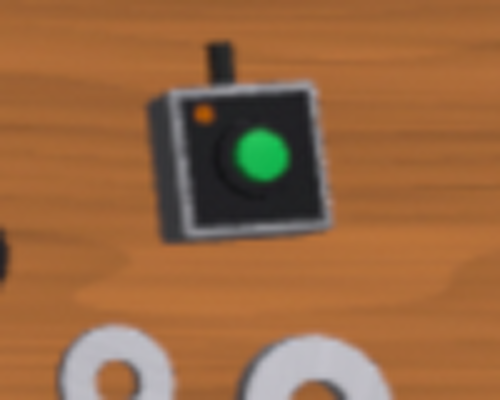

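Run:
```python
from h import *
import pickle
from scipy.optimize import least_squares
T=pickle.load(open("top0.pkl","rb"));S=pickle.load(open("scene0.pkl","rb"))
m=[(65,108),(65,-108),(-65,108),(-65,-108)]
w=[(40,83),(40,17),(-40,83),(-40,17),(40,-17),(40,-83),(-40,-17),(-40,-83)]
tp=[(208,110),(583,180),(168,333),(545,400),(245,162),(356,182),(222,298),(335,313),(418,195),(528,212),(397,327),(508,346)]
sp=[(541,328),(205,445),(458,168),(133,268)]
M=np.array([(a/1e3,b/1e3,.125) for a,b in m+w])
def cv(l,o):return (np.array(l)+.5)/5-.5+np.array(o)
tu=cv(tp,(180,140));su=cv(sp,(200,140))
def X(p,M):
    c,s=np.cos(p[2]),np.sin(p[2]);return M@np.array([[c,s,0],[-s,c,0],[0,0,1]])+[p[0],p[1],0]
for name,f in(("T",lambda p:(proj(T,X(p,M))-tu).ravel()),("S",lambda p:(proj(S,X(p,M[:4]))-su).ravel()),("TS",lambda p:np.r_[(proj(T,X(p,M))-tu).ravel(),2*(proj(S,X(p,M[:4]))-su).ravel()])):
    r=least_squares(f,[.53,.08,-.1]);print(name,r.x.round(4),np.degrees(r.x[2]),np.abs(r.fun).max(),"winL",X(r.x,np.array([[0,.05,.125]])))
btn=tri([(T,(380.8,230)),(S,(139.4,237.3))])
print(back(T,(381.9,230.5),.065),back(S,(140.5,237.3),.065))
s=manip.read_state();print(s["joint_positions"])
```

```text
T [ 0.5257  0.0774 -0.1581] -9.058610908688442 0.8951493570532989 winL [[0.53359734 0.12674066 0.125     ]]
S [ 0.5281  0.0759 -0.1543] -8.840476866964748 0.851906018663044 winL [[0.53582599 0.12529954 0.125     ]]
TS [ 0.5269  0.0767 -0.1555] -8.910879042587288 1.847865552156236 winL [[0.53460794 0.12609027 0.125     ]]
[ 0.42462531 -0.29822465  0.065     ] [ 0.42429507 -0.29784673  0.065     ]
[ 5.94608288e+01  1.86888627e+01 -1.10355317e+01  6.02732628e+01
 -5.15080858e-04  8.23118128e+01]
```

```bash
cat > plan.py <<'E'
from h import *
from scipy.spatial.transform import Rotation as Ro
def plan(target,yaw,n,s=None):
    "tool down, tool x at yaw deg; returns rows"
    s=s or manip.read_state();p=np.array(s["ee_pos"]);R=np.array(s["ee_rot"])
    y=np.radians(yaw);Rt=np.array([[np.cos(y),0,-np.sin(y)],[np.sin(y),0,np.cos(y)],[0,-1,0]])
    Rt=np.column_stack([[np.cos(y),np.sin(y),0],[0,0,-1],np.cross([np.cos(y),np.sin(y),0],[0,0,-1])])
    rv=Ro.from_matrix(R.T@Rt).as_rotvec();d=(np.array(target)-p)
    rows=[]
    for i in range(n):
        Ri=R@Ro.from_rotvec(rv*i/n).as_matrix()
        rows.append([round(float(v),1) for v in Ri.T@d/n*1000]+[round(float(v),4) for v in rv/n])
    for r in rows: print(r)
E
python3 -c "
from plan import *
plan([.52,.126,.30],-8.9,14)"
```

```text
[-16.6, -3.7, -30.7, -0.0, 0.0948, 0.0]
[-13.6, -3.7, -32.2, -0.0, 0.0948, 0.0]
[-10.5, -3.7, -33.3, -0.0, 0.0948, 0.0]
[-7.3, -3.7, -34.1, -0.0, 0.0948, 0.0]
[-4.0, -3.7, -34.7, -0.0, 0.0948, 0.0]
[-0.7, -3.7, -34.9, -0.0, 0.0948, 0.0]
[2.6, -3.7, -34.8, -0.0, 0.0948, 0.0]
[5.9, -3.7, -34.4, -0.0, 0.0948, 0.0]
[9.1, -3.7, -33.7, -0.0, 0.0948, 0.0]
[12.3, -3.7, -32.7, -0.0, 0.0948, 0.0]
[15.3, -3.7, -31.4, -0.0, 0.0948, 0.0]
[18.2, -3.7, -29.8, -0.0, 0.0948, 0.0]
[20.9, -3.7, -27.9, -0.0, 0.0948, 0.0]
[23.5, -3.7, -25.8, -0.0, 0.0948, 0.0]
```

>>> {"method": "play_rows", "body": {"motion": [[-16.6,-3.7,-30.7,0,0.0948,0],[-13.6,-3.7,-32.2,0,0.0948,0],[-10.5,-3.7,-33.3,0,0.0948,0],[-7.3,-3.7,-34.1,0,0.0948,0],[-4,-3.7,-34.7,0,0.0948,0],[-0.7,-3.7,-34.9,0,0.0948,0],[2.6,-3.7,-34.8,0,0.0948,0],[5.9,-3.7,-34.4,0,0.0948,0]], "gripper": 255}}

```text
clock: 1.67
ee_pos: [0.3894, 0.2878, 0.2783]
ee_rot: [[0.917, 0.0, -0.398], [0.398, 0.0, 0.917], [0.0, -1.0, 0.0]]
force: [0.7, 0.5, 0.1]
grip_width: -0.0004
```

>>> {"method": "play_rows", "body": {"motion": [[9.1,-3.7,-33.7,0,0.0948,0],[12.3,-3.7,-32.7,0,0.0948,0],[15.3,-3.7,-31.4,0,0.0948,0],[18.2,-3.7,-29.8,0,0.0948,0],[20.9,-3.7,-27.9,0,0.0948,0],[23.5,-3.7,-25.8,0,0.0948,0],[0,0,0,0,0,0],[0,0,0,0,0,0]]}}

```text
clock: 2.33
ee_pos: [0.5209, 0.1247, 0.2999]
ee_rot: [[0.988, 0.0, 0.157], [-0.157, 0.0, 0.988], [0.0, -1.0, 0.0]]
force: [-0.4, 1.1, 0.4]
grip_width: 0.0
```

Run:
```python
from h import *
import pickle
s=manip.read_state();print(s["clock"],s["ee_pos"],np.round(s["ee_rot"],3),s["grip_width"],s["force"])
for n in("wrist","scene","top"):
    p=manip.read_camera(n);cv2.imwrite(f"pics/{n}1.png",p["image"]);pickle.dump(p,open(f"{n}1.pkl","wb"))
    if n!="wrist":continue
    for th in("window_left","window_right","red_pad","white_pad"):
        r=manip.tip_of(p,th);print(n,th,[(np.round(x["uv"],1).tolist(),round(x["p"],2),back(p,x["uv"],.125 if "win" in th else .1).round(4)) for x in r[:3]])
```

```text
2.3333 [0.52092207 0.12465072 0.29994789] [[ 0.988  0.     0.157]
 [-0.157  0.     0.988]
 [ 0.    -1.     0.   ]] 6.2740632597978555e-06 [-0.40490639  1.10790268  0.36384093]
wrist window_left [([272.0, 171.8], 0.57, array([0.5365, 0.1284, 0.125 ])), ([268.9, 191.1], 0.37, array([0.5309, 0.11  , 0.125 ]))]
wrist window_right []
wrist red_pad []
wrist white_pad [([268.4, 257.8], 0.52, array([0.5191, 0.0264, 0.1   ]))]
```

View pics/wrist1.png

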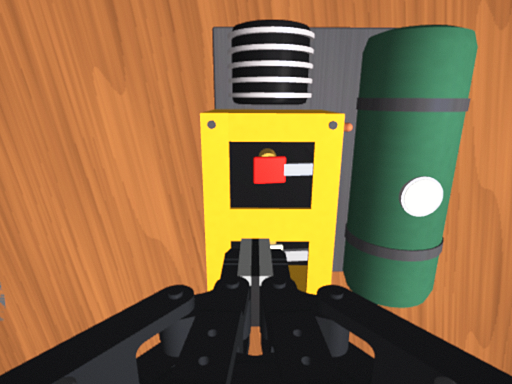

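View pics/scene1.png

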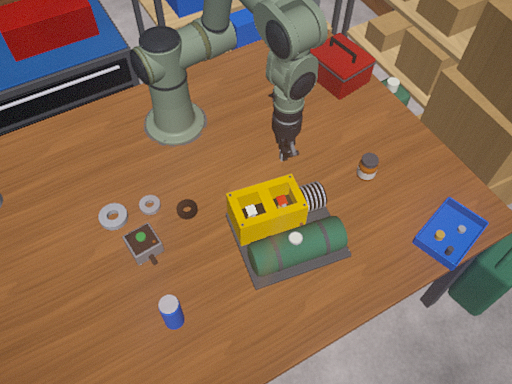

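Run:
```python
from h import *
import pickle
from scipy.optimize import least_squares
W=pickle.load(open("wrist1.pkl","rb"))
s=manip.read_state();p=np.array(s["ee_pos"]);R=np.array(s["ee_rot"])
M=np.array([(-65,108),(65,108),(-40,83),(40,83),(-40,17),(40,17),(-40,-17)])/1e3;M=np.c_[M,np.full(7,.125)]
u=np.array([(201,113),(344,113),(230,142),(312,142),(230,208),(312,208),(231,241)],float)
def X(p,M):
    c,s=np.cos(p[2]),np.sin(p[2]);return M@np.array([[c,s,0],[-s,c,0],[0,0,1]])+[p[0],p[1],0]
r=least_squares(lambda q:(proj(W,X(q,M))-u).ravel(),[.527,.0767,-.155]);print(r.x,np.degrees(r.x[2]),r.fun.round(1),X(r.x,np.array([[0,.05,.125]])))
print(back(W,(270,170),.1))
K,Rc,t=P(W);print("cam in tool mm",R.T@(-Rc.T@t-p)*1e3)
im=cv2.resize(W["image"],None,fx=2,fy=2)
for y,c in((17,(0,0,255)),(0,(0,255,255)),(-26,(0,255,0)),(-40,(255,255,0))):
  for z in(-11,11):
    q=proj(W,[p+R@np.array([x,y,z])/1e3 for x in(-40,-30,-20,-15,0,15,20,30,40)])
    for a in q: cv2.circle(im,tuple(int(v) for v in a*2),3,c,-1)
im=im[360:768,200:824]
cv2.imwrite("pics/wov.png",im)
```

```text
[ 0.5274363   0.07503859 -0.15631999] -8.956475782353921 [-1.1  0.4  0.2  0.2 -1.6 -0.7  3.  -0.9  0.   0.9 -0.4  0.8 -0.2 -0.3] [[0.5352205  0.12442893 0.125     ]]
[0.53523153 0.12486998 0.1       ]
cam in tool mm [   0.71919429 -126.10324202   71.41773891]
```

View pics/wov.png

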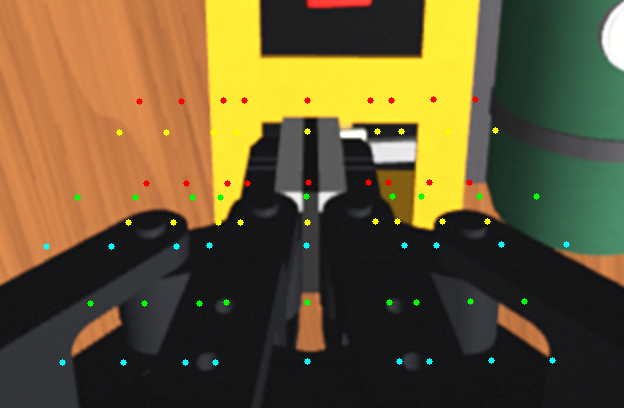

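>>> {"method": "play_rows", "body": {"motion": [[4.6,20,1,0,0,0],[4.6,25,1,0,0,0],[4.6,25,1,0,0,0],[0,25,0,0,0,0],[0,20,0,0,0,0],[0,15,0,0,0,0],[0,8,0,0,0,0],[0,0,0,0,0,0]]}}

```text
clock: 3.35
ee_pos: [0.5325, 0.1273, 0.1604]
ee_rot: [[0.988, -0.003, 0.154], [-0.154, -0.0, 0.988], [-0.003, -1.0, -0.001]]
force: [0.1, -0.4, 0.8]
grip_width: 0.0
```

Run:
```python
from h import *
import pickle
s=manip.read_state();print(s["clock"],s["ee_pos"],np.round(s["ee_rot"],3),s["force"])
ims=[]
for n in("wrist","scene"):
    p=manip.read_camera(n);pickle.dump(p,open(f"{n}2.pkl","wb"))
    im=p["image"]
    if n=="scene":
        for c,z in(((0,255,0),.125),):
            q=proj(p,[s["ee_pos"]+np.array([0,0,-.017])]);print(q)
        im=cv2.resize(im[110:250,200:387],(512,384),interpolation=cv2.INTER_CUBIC)
    cv2.imwrite(f"pics/{n}2.png",im)
```

```text
3.35 [0.53253334 0.1272926  0.16039528] [[ 0.988 -0.003  0.154]
 [-0.154 -0.     0.988]
 [-0.003 -1.    -0.001]] [ 0.08348044 -0.41815165  0.76646287]
[[282.48819971 190.01569383]]
```

View pics/wrist2.png

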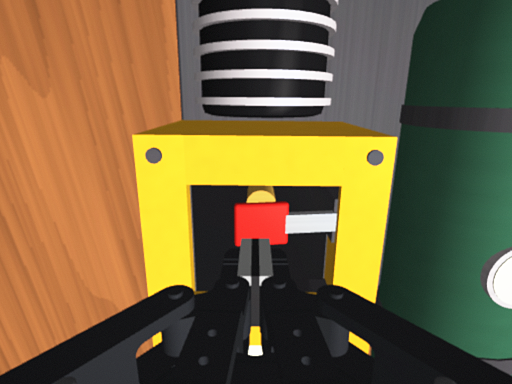

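View pics/scene2.png

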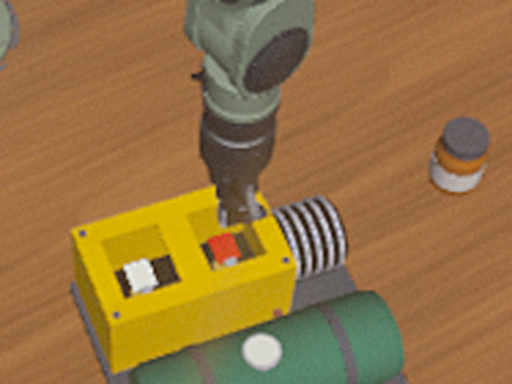

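Run:
```python
from h import *
import pickle
from scipy.optimize import least_squares
W=pickle.load(open("wrist2.pkl","rb"))
s=manip.read_state();p=np.array(s["ee_pos"]);R=np.array(s["ee_rot"]);print(s["clock"],p,s["joint_positions"],s["dq"])
K,Rc,t=P(W);print(K,"cam in tool mm",R.T@(-Rc.T@t-p)*1e3, R.T@Rc.T)
for z,uv in((.125,(190,186)),(.125,(341,186)),(.125,(135,136)),(.125,(396,137)),(.1,(235,203)),(.1,(288,203)),(.1,(235,245)),(.1,(288,245))):
    X=back(W,uv,z);print(uv,X.round(4),(R.T@(X-p)*1e3).round(1))
```

```text
3.45 [0.53422971 0.12731072 0.16266338] [ 5.70119399e+00  2.27141421e+01 -1.84734965e+01  4.87849128e+01
  2.06663273e-03  1.04553543e+02] [-0.18112158 -0.72680869  1.04397171  0.10802294 -0.17092057  0.07678611]
[[324.64050126   0.         254.84342834]
 [  0.         324.64050126 194.96265571]
 [  0.           0.           1.        ]] cam in tool mm [  -2.73876487 -123.97804259   73.40344921] [[ 9.99994199e-01  1.27335461e-03 -3.15912505e-03]
 [ 3.39207499e-03 -2.88229055e-01  9.57555484e-01]
 [ 3.08756064e-04 -9.57560646e-01 -2.88231702e-01]]
(190, 186) [0.5025 0.1622 0.125 ] [-36.7  37.7  29.5]
(341, 186) [0.5794 0.1503 0.125 ] [41.1 37.7 29.6]
(135, 136) [0.481  0.1913 0.125 ] [-62.4  37.6  55.1]
(396, 137) [0.6082 0.1711 0.125 ] [66.3 37.7 54.7]
(235, 203) [0.521  0.1417 0.1   ] [-15.4  62.7  12.1]
(288, 203) [0.5526 0.1368 0.1   ] [16.7 62.7 12.2]
(235, 245) [0.5162 0.1142 0.1   ] [-15.8  62.7 -15.7]
(288, 245) [0.5492 0.1092 0.1   ] [ 17.5  62.7 -15.6]
```

>>> {"method": "play_rows", "body": {"motion": [[0,0,0,0,0,0],[0,0,0,0,0,0]]}}

```text
clock: 3.62
ee_pos: [0.5349, 0.1271, 0.1634]
ee_rot: [[0.988, 0.002, 0.154], [-0.154, 0.0, 0.988], [0.002, -1.0, 0.001]]
force: [0.4, 0.3, 0.6]
grip_width: 0.0003
```

Run:
```python
from h import *
s=manip.read_state();print(s["clock"],s["ee_pos"],np.round(s["ee_rot"],4),s["force"])
p=manip.read_camera("wrist");s=manip.read_state();
R=np.array(s["ee_rot"]);q=np.array(s["ee_pos"])
K,Rc,t=P(p);print("cam in tool",R.T@(-Rc.T@t-q)*1e3)
cv2.imwrite("pics/wrist3.png",p["image"][120:320,110:420].repeat(2,0).repeat(2,1))
```

```text
3.6167 [0.53491858 0.12713522 0.16338986] [[ 9.880e-01  2.300e-03  1.543e-01]
 [-1.543e-01  3.000e-04  9.880e-01]
 [ 2.200e-03 -1.000e+00  6.000e-04]] [0.418334   0.25546703 0.58688302]
cam in tool [  -1.47921601 -126.43908736   73.62573741]
```

View pics/wrist3.png

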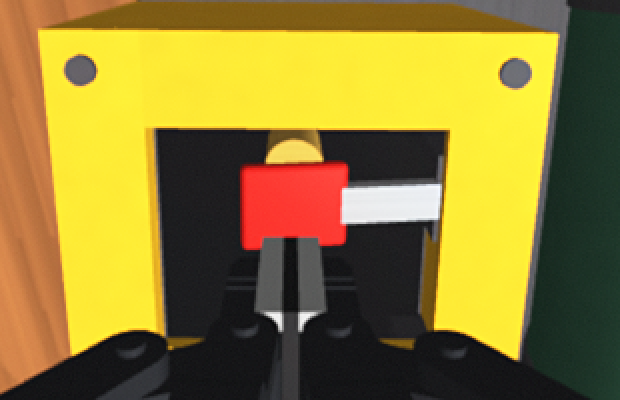

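>>> {"method": "play_rows", "body": {"motion": [[0.3,2,-0.9,0,0,0],[0.3,4,-0.9,0,0,0],[0,6,0,0,0,0],[0,6,0,0,0,0],[0,5,0,0,0,0],[0,3,0,0,0,0],[0,0,0,0,0,0],[0,0,0,0,0,0]]}}

```text
clock: 4.33
ee_pos: [0.5341, 0.125, 0.1357]
ee_rot: [[0.988, -0.001, 0.155], [-0.155, -0.0, 0.988], [-0.001, -1.0, -0.0]]
force: [-0.1, -1.7, 0.6]
grip_width: 0.0001
```

```bash
cat > look.py <<'E'
from h import *
import sys
k=sys.argv[1]
s=manip.read_state();print(s["clock"],np.round(s["ee_pos"],4),np.round(s["ee_rot"],4).tolist(),np.round(s["force"],1))
p=manip.read_camera("wrist");cv2.imwrite(f"pics/w{k}.png",p["image"])
p=manip.read_camera("scene");cv2.imwrite(f"pics/s{k}.png",cv2.resize(p["image"][130:270,200:387],(748,560),interpolation=cv2.INTER_CUBIC))
E
python3 look.py 4
```

```text
4.3333 [0.5341 0.125  0.1357] [[0.988, -0.0007, 0.1546], [-0.1546, -0.0001, 0.988], [-0.0007, -1.0, -0.0002]] [-0.1 -1.7  0.6]
```

View pics/w4.png

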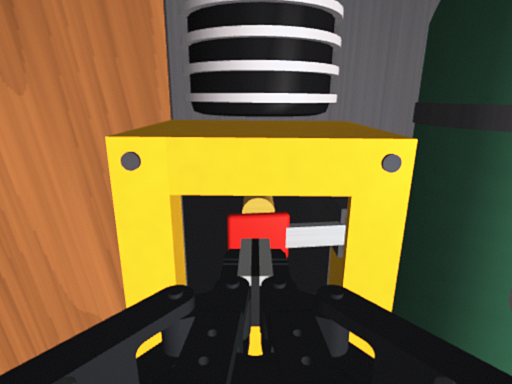

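View pics/s4.png

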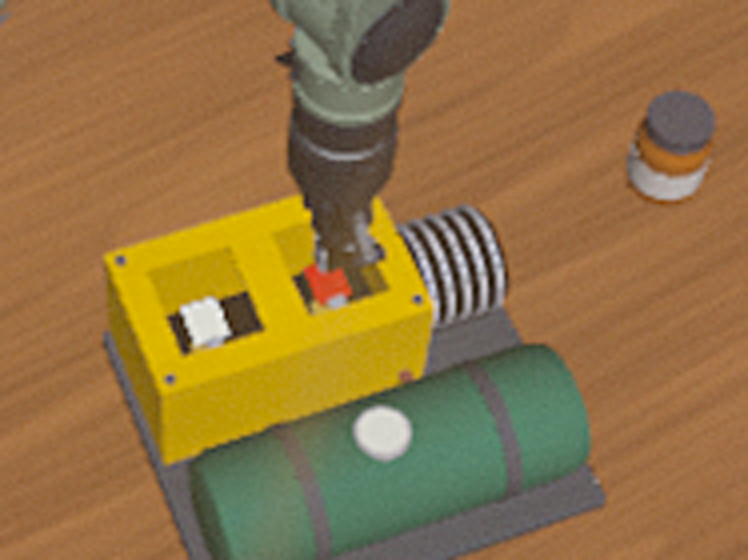

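>>> {"method": "play_rows", "body": {"motion": [[0.5,4,0,0,0,0],[0,4,0,0,0,0],[0,4,0,0,0,0],[0,2,0,0,0,0],[0,0,0,0,0,0],[0,0,0,0,0,0]]}}

```text
clock: 4.93
ee_pos: [0.5347, 0.125, 0.1218]
ee_rot: [[0.988, -0.001, 0.155], [-0.155, -0.0, 0.988], [-0.001, -1.0, -0.0]]
force: [-0.9, -0.8, -0.4]
grip_width: 0.0002
```

>>> {"method": "play_rows", "body": {"motion": [[0,2,0,0,0,0],[0,2,0,0,0,0],[0,2,0,0,0,0],[0,0,0,0,0,0],[0,0,0,0,0,0],[0,0,0,0,0,0]]}}

```text
clock: 5.43
ee_pos: [0.5348, 0.125, 0.116]
ee_rot: [[0.988, -0.0, 0.155], [-0.155, -0.0, 0.988], [-0.0, -1.0, -0.0]]
force: [0.7, -0.5, -0.6]
grip_width: 0.0001
```

```bash
python3 look.py 5
```

```text
5.4333 [0.5348 0.125  0.116 ] [[0.988, -0.0001, 0.1546], [-0.1546, -0.0, 0.988], [-0.0001, -1.0, -0.0]] [ 0.7 -0.5 -0.6]
```

View pics/w5.png

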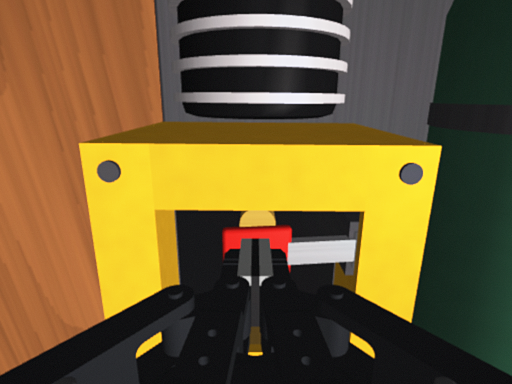

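View pics/s5.png

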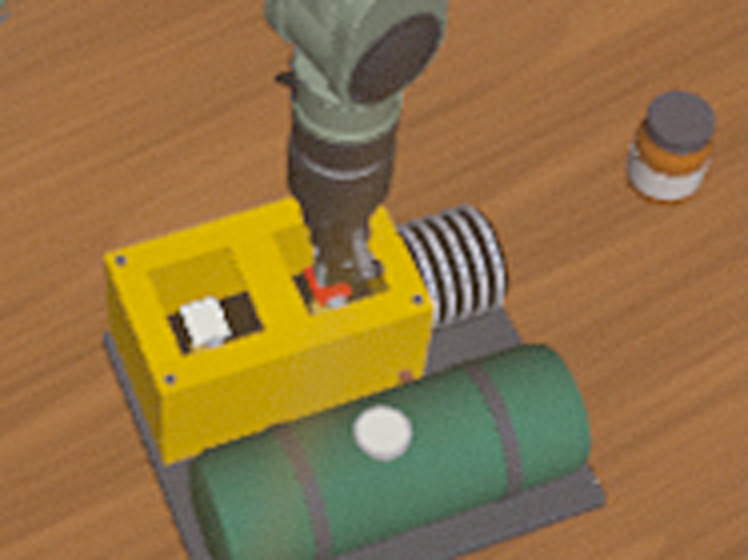

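>>> {"method": "play_rows", "body": {"motion": [[0,2,0,0,0,0],[0,1,0,0,0,0],[0,0,0,0,0,0]]}}

```text
clock: 5.78
ee_pos: [0.5346, 0.125, 0.1131]
ee_rot: [[0.988, -0.0, 0.154], [-0.154, 0.0, 0.988], [-0.0, -1.0, 0.0]]
force: [-2.1, 0.0, 3.7]
grip_width: 0.0
```

>>> {"method": "play_rows", "body": {"motion": [[0,2,0,0,0,0],[0,1,0,0,0,0],[0,0,0,0,0,0]]}}

```text
clock: 6.03
ee_pos: [0.5345, 0.1251, 0.1098]
ee_rot: [[0.988, -0.001, 0.154], [-0.154, 0.0, 0.988], [-0.001, -1.0, 0.0]]
force: [-1.1, 0.4, 2.4]
grip_width: 0.0
```

>>> {"method": "play_rows", "body": {"motion": [[0,2,0,0,0,0],[0,1,0,0,0,0],[0,0,0,0,0,0]]}}

```text
clock: 6.28
ee_pos: [0.5348, 0.1251, 0.1069]
ee_rot: [[0.988, -0.0, 0.154], [-0.154, 0.0, 0.988], [-0.0, -1.0, 0.0]]
force: [-2.5, 0.0, 3.1]
grip_width: -0.0003
```

>>> {"method": "play_rows", "body": {"motion": [[0,2,0,0,0,0],[0,1,0,0,0,0],[0,0,0,0,0,0]]}}

```text
clock: 6.53
ee_pos: [0.5347, 0.125, 0.1039]
ee_rot: [[0.988, -0.0, 0.155], [-0.155, 0.0, 0.988], [-0.0, -1.0, 0.0]]
force: [-3.5, -0.1, 3.4]
grip_width: -0.0001
```

>>> {"method": "play_rows", "body": {"motion": [[0,2,0,0,0,0],[0,0,0,0,0,0],[0,0,0,0,0,0]]}}

```text
clock: 6.78
ee_pos: [0.5348, 0.125, 0.1019]
ee_rot: [[0.988, -0.0, 0.155], [-0.155, 0.0, 0.988], [-0.0, -1.0, 0.0]]
force: [-2.4, 0.6, 3.2]
grip_width: 0.0
```

```bash
python3 look.py 6
```

```text
6.7833 [0.5348 0.125  0.1019] [[0.988, -0.0002, 0.1546], [-0.1546, 0.0001, 0.988], [-0.0002, -1.0, 0.0001]] [-2.4  0.6  3.2]
```

View pics/w6.png

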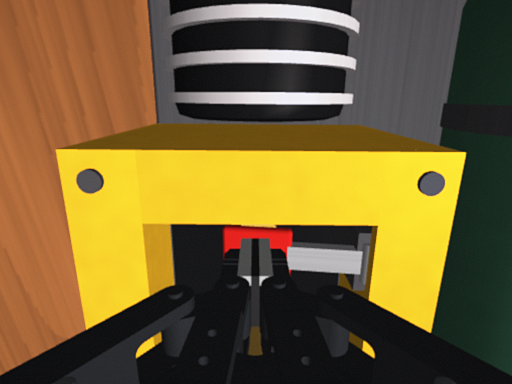

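View pics/s6.png

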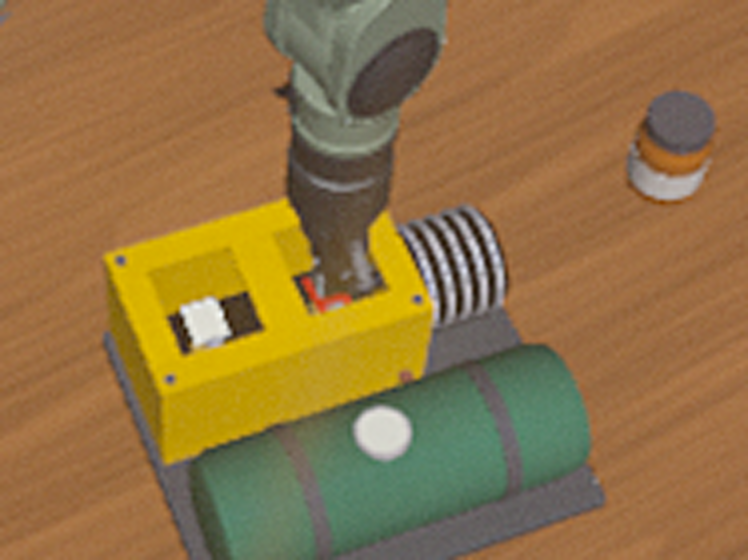

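>>> {"method": "play_rows", "body": {"motion": [[0,1,0,0,0,0],[0,1,0,0,0,0],[0,0,0,0,0,0]]}}

```text
clock: 7.13
ee_pos: [0.5349, 0.125, 0.1001]
ee_rot: [[0.988, 0.0, 0.155], [-0.155, 0.0, 0.988], [0.0, -1.0, 0.0]]
force: [-2.1, 0.7, 3.4]
grip_width: 0.0001
```

>>> {"method": "play_rows", "body": {"motion": [[0,1,0,0,0,0],[0,0.5,0,0,0,0],[0,0,0,0,0,0]]}}

```text
clock: 7.38
ee_pos: [0.5351, 0.125, 0.0991]
ee_rot: [[0.988, 0.001, 0.155], [-0.155, 0.0, 0.988], [0.001, -1.0, 0.0]]
force: [-3.0, 0.6, 7.8]
grip_width: -0.0001
```

>>> {"method": "play_rows", "body": {"motion": [[0,1,0,0,0,0],[0,0.5,0,0,0,0],[0,0,0,0,0,0]]}}

```text
clock: 7.63
ee_pos: [0.5353, 0.125, 0.0987]
ee_rot: [[0.988, 0.001, 0.155], [-0.155, -0.0, 0.988], [0.001, -1.0, 0.0]]
force: [-6.0, 0.1, 15.9]
grip_width: -0.0
```

>>> {"method": "play_rows", "body": {"motion": [[0,0.8,0,0,0,0],[0,0,0,0,0,0],[0,0,0,0,0,0]]}}

```text
clock: 7.88
ee_pos: [0.5353, 0.125, 0.0985]
ee_rot: [[0.988, 0.002, 0.155], [-0.155, -0.0, 0.988], [0.002, -1.0, 0.0]]
force: [-7.6, -0.1, 21.2]
grip_width: 0.0
```

```bash
python3 look.py 7
```

```text
7.8833 [0.5353 0.125  0.0985] [[0.988, 0.0019, 0.1545], [-0.1545, -0.0001, 0.988], [0.0019, -1.0, 0.0002]] [-7.6 -0.1 21.2]
```

View pics/w7.png

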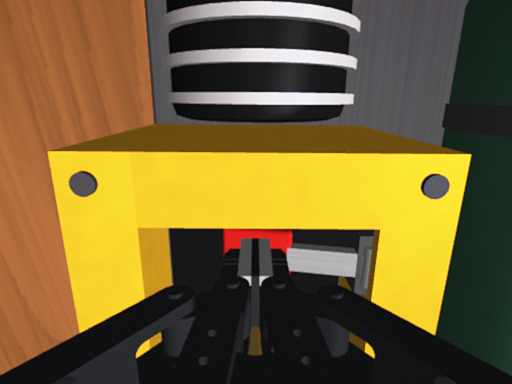

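>>> {"method": "play_rows", "body": {"motion": [[0,-3,0,0,0,0],[0,-5,0,0,0,0],[0,-10,0,0,0,0],[0,-15,0,0,0,0],[0,-20,0,0,0,0],[0,-25,0,0,0,0],[0,-25,0,0,0,0],[0,0,0,0,0,0]]}}

```text
clock: 8.65
ee_pos: [0.5381, 0.1251, 0.2046]
ee_rot: [[0.988, 0.008, 0.155], [-0.155, 0.001, 0.988], [0.008, -1.0, 0.002]]
force: [0.9, -0.2, 0.1]
grip_width: -0.0003
```

```bash
python3 look.py 8; python3 -c "
from plan import *
plan([.424,-.298,.20],-8.9,13)"
```

```text
8.65 [0.5381 0.1251 0.2046] [[0.9879, 0.0085, 0.1547], [-0.1547, 0.0005, 0.988], [0.0083, -1.0, 0.0018]] [ 0.9 -0.2  0.1]
[-3.5, 0.0, -33.5, -0.0, 0.0, 0.0002]
[-3.5, 0.0, -33.5, -0.0, 0.0, 0.0002]
[-3.5, 0.0, -33.5, -0.0, 0.0, 0.0002]
[-3.5, 0.0, -33.5, -0.0, 0.0, 0.0002]
[-3.5, 0.0, -33.5, -0.0, 0.0, 0.0002]
[-3.5, 0.0, -33.5, -0.0, 0.0, 0.0002]
[-3.5, 0.0, -33.5, -0.0, 0.0, 0.0002]
[-3.5, 0.0, -33.5, -0.0, 0.0, 0.0002]
[-3.5, 0.0, -33.5, -0.0, 0.0, 0.0002]
[-3.5, 0.0, -33.5, -0.0, 0.0, 0.0002]
[-3.5, 0.0, -33.5, -0.0, 0.0, 0.0002]
[-3.5, 0.0, -33.5, -0.0, 0.0, 0.0002]
[-3.5, 0.0, -33.5, -0.0, 0.0, 0.0002]
```

View pics/w8.png

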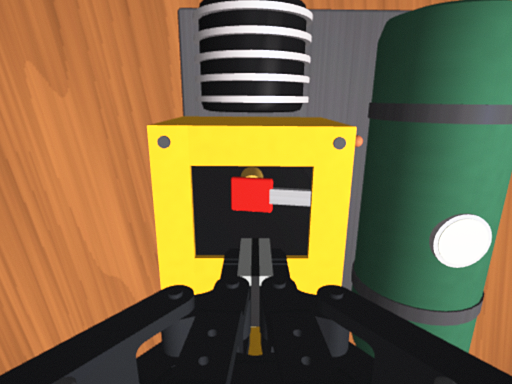

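View pics/s8.png

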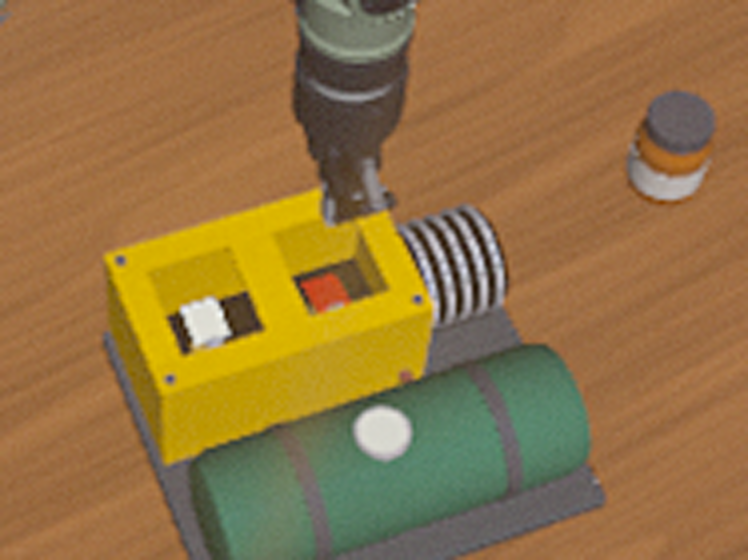

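>>> {"method": "play_rows", "body": {"motion": [[-3.5,0,-33.5,0,0,0],[-3.5,0,-33.5,0,0,0],[-3.5,0,-33.5,0,0,0],[-3.5,0,-33.5,0,0,0],[-3.5,0,-33.5,0,0,0],[-3.5,0,-33.5,0,0,0],[-3.5,0,-33.5,0,0,0],[-3.5,0,-33.5,0,0,0]]}}

```text
clock: 9.42
ee_pos: [0.4644, -0.1367, 0.1981]
ee_rot: [[0.988, -0.002, 0.155], [-0.155, 0.001, 0.988], [-0.002, -1.0, 0.0]]
force: [-0.5, -0.3, -0.8]
grip_width: 0.0002
```

>>> {"method": "play_rows", "body": {"motion": [[-3.5,0,-33.5,0,0,0],[-3.5,0,-33.5,0,0,0],[-3.5,0,-33.5,0,0,0],[-3.5,0,-33.5,0,0,0],[-3.5,0,-33.5,0,0,0],[0,0,0,0,0,0],[0,0,0,0,0,0],[0,0,0,0,0,0]]}}

```text
clock: 10.08
ee_pos: [0.4219, -0.2976, 0.1982]
ee_rot: [[0.988, -0.002, 0.155], [-0.155, 0.002, 0.988], [-0.002, -1.0, 0.002]]
force: [-0.8, -0.8, -1.3]
grip_width: -0.0002
```

Run:
```python
from h import *
s=manip.read_state();print(s["clock"],s["ee_pos"],np.round(s["ee_rot"],3).tolist(),s["force"])
p=manip.read_camera("wrist");cv2.imwrite("pics/w9.png",p["image"])
for th in("reset_button_top",):
    for x in manip.tip_of(p,th):print(x,back(p,x["uv"],.065))
m=cv2.inRange(p["image"],(0,110,0),(110,255,90));n,l,st,c=cv2.connectedComponentsWithStats(m)
for i in range(1,n):
    if st[i,4]>100:print(st[i],c[i],back(p,c[i],.065))
q=manip.read_camera("scene");cv2.imwrite("pics/s9.png",q["image"])
```

```text
10.0833 [ 0.42189703 -0.29755639  0.19816584] [[0.988, -0.002, 0.155], [-0.155, 0.002, 0.988], [-0.002, -1.0, 0.002]] [-0.77752698 -0.83626054 -1.3013524 ]
{'uv': [258.3, 195.3], 'p': 0.71} [ 0.42238156 -0.30199967  0.065     ]
[241 176  37  35 897] [257.75919732 193.15719064] [ 0.4222199  -0.30008867  0.065     ]
```

View pics/w9.png

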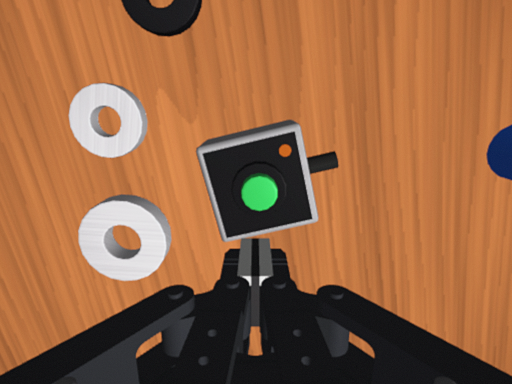

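View pics/s9.png

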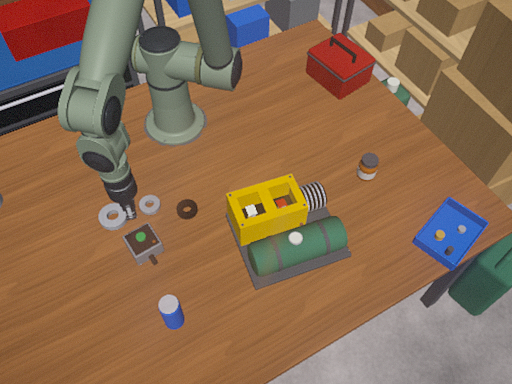

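>>> {"method": "play_rows", "body": {"motion": [[0.9,15,-0.5,0,0,0],[0.8,20,-0.5,0,0,0],[0,20,0,0,0,0],[0,20,0,0,0,0],[0,12,0,0,0,0],[0,9,0,0,0,0],[0,6,0,0,0,0],[0,0,0,0,0,0]]}}

```text
clock: 10.9
ee_pos: [0.4239, -0.2985, 0.0964]
ee_rot: [[0.988, -0.001, 0.154], [-0.154, 0.001, 0.988], [-0.001, -1.0, 0.001]]
force: [-1.4, 0.7, 0.1]
grip_width: -0.0003
```

>>> {"method": "play_rows", "body": {"motion": [[0,1,0,0,0,0],[0,1,0,0,0,0],[0,0,0,0,0,0],[0,0,0,0,0,0]]}}

```text
clock: 11.23
ee_pos: [0.4244, -0.2998, 0.0959]
ee_rot: [[0.988, 0.001, 0.155], [-0.155, -0.001, 0.988], [0.001, -1.0, -0.001]]
force: [-0.1, -0.2, 0.7]
grip_width: -0.0
```

```bash
python3 look.py 10
```

```text
11.2333 [ 0.4244 -0.2998  0.0959] [[0.988, 0.0009, 0.1546], [-0.1546, -0.0008, 0.988], [0.001, -1.0, -0.0006]] [-0.1 -0.2  0.7]
```

View pics/w10.png

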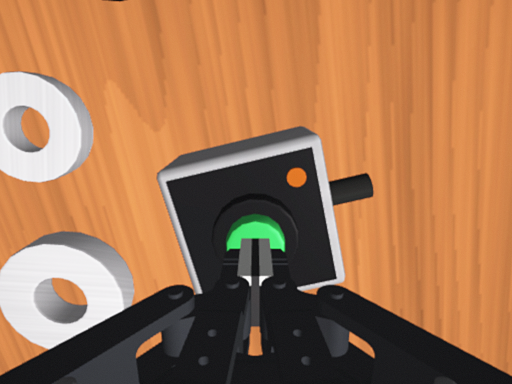

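>>> {"method": "play_rows", "body": {"motion": [[0,3,0,0,0,0],[0,3,0,0,0,0],[0,3,0,0,0,0],[0,1,0,0,0,0],[0,0,0,0,0,0]]}}

```text
clock: 11.75
ee_pos: [0.4247, -0.3, 0.0877]
ee_rot: [[0.988, 0.001, 0.155], [-0.155, -0.002, 0.988], [0.002, -1.0, -0.001]]
force: [-4.7, 4.4, 23.7]
grip_width: -0.0002
```

>>> {"method": "play_rows", "body": {"motion": [[0,1,0,0,0,0],[0,1,0,0,0,0],[0,0,0,0,0,0]]}}

```text
clock: 12.0
ee_pos: [0.4247, -0.3001, 0.0874]
ee_rot: [[0.988, 0.002, 0.154], [-0.154, -0.002, 0.988], [0.002, -1.0, -0.002]]
force: [-7.2, 7.4, 39.4]
grip_width: 0.0003
```

>>> {"method": "play_rows", "body": {"motion": [[0,1,0,0,0,0],[0,1,0,0,0,0],[0,0,0,0,0,0]]}}

```text
clock: 12.25
ee_pos: [0.4248, -0.3002, 0.0871]
ee_rot: [[0.988, 0.003, 0.154], [-0.154, -0.003, 0.988], [0.003, -1.0, -0.003]]
force: [-12.2, 10.6, 55.4]
grip_width: 0.0005
```

```bash
python3 look.py 11
```

```text
12.25 [ 0.4248 -0.3002  0.0871] [[0.988, 0.0026, 0.1543], [-0.1543, -0.0033, 0.988], [0.0031, -1.0, -0.0028]] [-12.2  10.6  55.4]
```

View pics/w11.png

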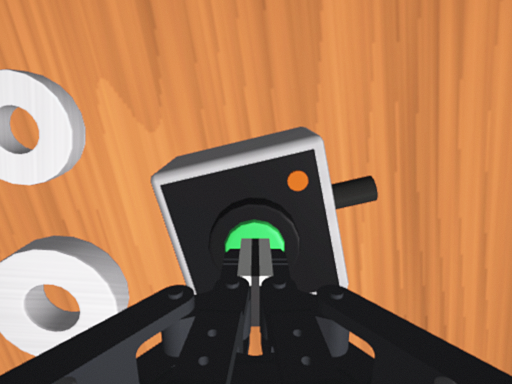

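```bash
cat > btn.py <<'E'
from h import *
from scipy.optimize import least_squares
def contour(p):
    hsv=cv2.cvtColor(p["image"],cv2.COLOR_BGR2HSV)
    m=cv2.inRange(hsv,(50,150,90),(75,255,255));n,l,st,c=cv2.connectedComponentsWithStats(m)
    K,R,t=P(p)
    q=[i for i in range(1,n) if st[i,4]>200 and 180<c[i][0]<330]
    print([ (st[i].tolist()) for i in q])
    m=(l==q[0]).astype(np.uint8);pts=cv2.findContours(m,cv2.RETR_EXTERNAL,cv2.CHAIN_APPROX_NONE)[0][0][:,0,:].astype(float)
    pts_top=np.array([(x,pts[pts[:,0]==x,1].min()-.5) for x in np.unique(pts[:,0])])
    return pts_top,pts
E
python3 - <<'E'
from btn import *
import pickle
s=manip.read_state();p=manip.read_camera("wrist");pickle.dump(p,open("wp.pkl","wb"))
cv2.imwrite("pics/w12.png",cv2.resize(p["image"][180:300,190:330],None,fx=5,fy=5,interpolation=cv2.INTER_CUBIC))
t,_=contour(p);print(t.tolist()[::4])
for x in(.424,):
  for h in(.06,.063,.066,.069,.072,.075):
    a=np.linspace(0,2*np.pi,72);q=proj(p,np.c_[.4237+.015*np.cos(a),-.299+.015*np.sin(a),a*0+h]);print(h,q.min(0).round(1),q.max(0).round(1))
E
```

```text
[[225, 220, 60, 32, 1033]]
[[225.0, 241.5], [229.0, 233.5], [233.0, 228.5], [237.0, 225.5], [241.0, 222.5], [245.0, 221.5], [249.0, 220.5], [253.0, 219.5], [257.0, 219.5], [261.0, 220.5], [265.0, 221.5], [269.0, 222.5], [273.0, 225.5], [277.0, 228.5], [281.0, 234.5]]
0.06 [226.  216.8] [284.  269.8]
0.063 [225.5 218.9] [284.6 272.7]
0.066 [225.  221.2] [285.1 275.8]
0.069 [224.5 223.5] [285.7 278.9]
0.072 [224.  225.9] [286.3 282.2]
0.075 [223.4 228.4] [286.9 285.6]
```

View pics/w12.png

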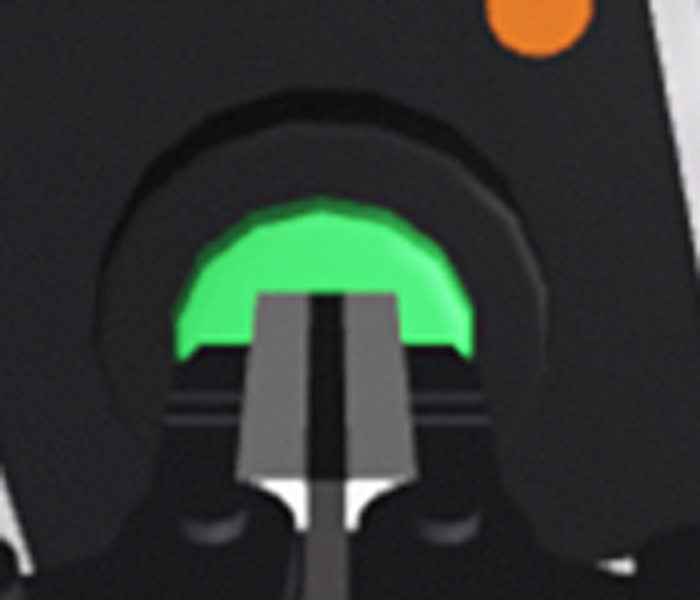

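>>> {"method": "play_rows", "body": {"motion": [[0,-4,0,0,0,0],[0,-4,0,0,0,0],[0,-5,0,0,0,0],[0,-3,0,0,0,0],[0,0,0,0,0,0],[0,0,0,0,0,0]]}}

```text
clock: 12.9
ee_pos: [0.4238, -0.2993, 0.0967]
ee_rot: [[0.988, -0.001, 0.155], [-0.155, 0.001, 0.988], [-0.001, -1.0, 0.001]]
force: [-0.4, 0.1, 0.1]
grip_width: -0.0
```

Run:
```python
from btn import *
s=manip.read_state();p=manip.read_camera("wrist");print(s["clock"],s["ee_pos"],s["force"])
cv2.imwrite("pics/w13.png",cv2.resize(p["image"][180:300,190:330],None,fx=5,fy=5,interpolation=cv2.INTER_CUBIC))
t,_=contour(p);print(t.tolist()[::4])
for h in(.06,.063,.066,.069,.072,.075):
    a=np.linspace(0,2*np.pi,72);q=proj(p,np.c_[.4237+.015*np.cos(a),-.299+.015*np.sin(a),a*0+h]);print(h,q.min(0).round(1),q.max(0).round(1))
```

```text
12.9 [ 0.42382916 -0.29926536  0.09674484] [-0.43773561  0.07533562  0.05405815]
[[228, 215, 59, 38, 1273]]
[[228.0, 240.5], [232.0, 229.5], [236.0, 223.5], [240.0, 220.5], [244.0, 217.5], [248.0, 216.5], [252.0, 215.5], [256.0, 214.5], [260.0, 215.5], [264.0, 216.5], [268.0, 216.5], [272.0, 218.5], [276.0, 221.5], [280.0, 225.5], [284.0, 233.5]]
0.06 [229.9 211.9] [284.8 262.5]
0.063 [229.4 213.9] [285.3 265.2]
0.066 [229.  215.9] [285.8 267.9]
0.069 [228.6 217.9] [286.3 270.7]
0.072 [228.1 220.1] [286.8 273.6]
0.075 [227.6 222.3] [287.4 276.7]
```

View pics/w13.png

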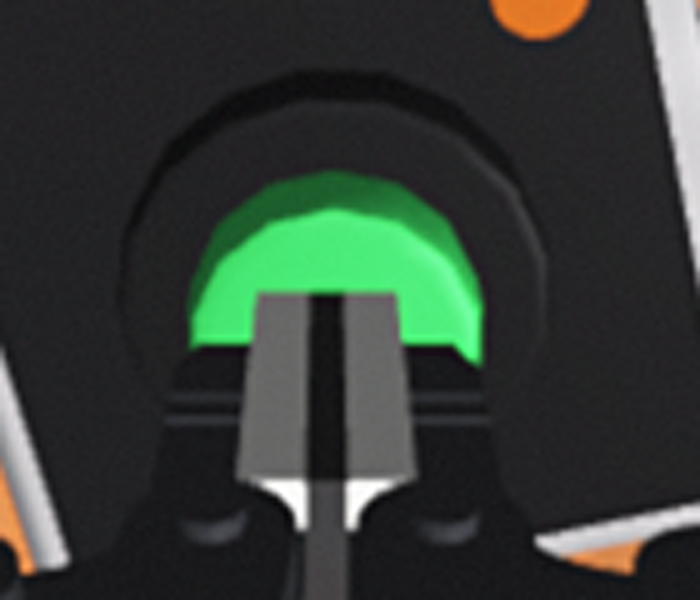

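>>> {"method": "play_rows", "body": {"motion": [[0,-10,0,0,0,0],[0,-25,0,0,0,0],[0,-35,0,0,0,0],[0,-35,0,0,0,0],[0,-20,0,0,0,0],[0,0,0,0,0,0],[0,0,0,0,0,0],[0,0,0,0,0,0]]}}

```text
clock: 13.62
ee_pos: [0.4236, -0.2991, 0.2216]
ee_rot: [[0.988, -0.001, 0.155], [-0.155, 0.001, 0.988], [-0.001, -1.0, 0.001]]
force: [0.1, 0.5, 0.0]
grip_width: 0.0
```

Run:
```python
from h import *
import pickle
S0=pickle.load(open("scene0.pkl","rb"));T0=pickle.load(open("top0.pkl","rb"))
S=manip.read_camera("scene");T=manip.read_camera("top");s=manip.read_state();print(s["clock"],s["ee_pos"],s["force"])
cv2.imwrite("pics/s14.png",S["image"]);cv2.imwrite("pics/t14.png",T["image"])
def c(p,lo,hi,box):
    x0,y0,x1,y1=box;hsv=cv2.cvtColor(p["image"],cv2.COLOR_BGR2HSV)[y0:y1,x0:x1];m=cv2.inRange(hsv,lo,hi)
    if lo[0]==0 and hi[0]<12:m|=cv2.inRange(hsv,(170,lo[1],lo[2]),(179,255,255))
    M=cv2.moments(m,True);return (M["m10"]/M["m00"]+x0,M["m01"]/M["m00"]+y0,M["m00"])
for n,A,B,rb,wb in(("scene",S0,S,(270,190,300,212),(240,198,262,222)),("top",T0,T,(225,180,250,200),(262,186,282,208))):
    for nm,lo,hi,b in(("red",(0,150,100),(8,255,255),rb),("white",(0,0,160),(179,60,255),wb)):
        print(n,nm,np.round(c(A,lo,hi,b),1),np.round(c(B,lo,hi,b),1))
# expected scene shift of the pad going down 16mm or so
print(proj(S0,[[.535,.125,.1],[.535,.125,.098],[.5335,.125,.082]]).round(1),proj(T0,[[.535,.125,.1],[.535,.125,.098],[.5335,.125,.082]]).round(1))
```

```text
13.7167 [ 0.42331848 -0.29876257  0.22086791] [ 0.87524377 -0.4243582  -0.13385221]
scene red [281.2 199.5  79. ] [279.6 202.4  50. ]
scene white [250.9 210.2 106. ] [250.8 210.2 104. ]
top red [237.9 189.6 119. ] [238.1 190.6 119. ]
top white [272.1 194.5 128. ] [272.1 194.4 129. ]
[[281.5 198.8]
 [281.4 199.2]
 [280.9 201.6]] [[238.4 188.7]
 [238.4 188.9]
 [238.6 190.5]]
```

View pics/s14.png

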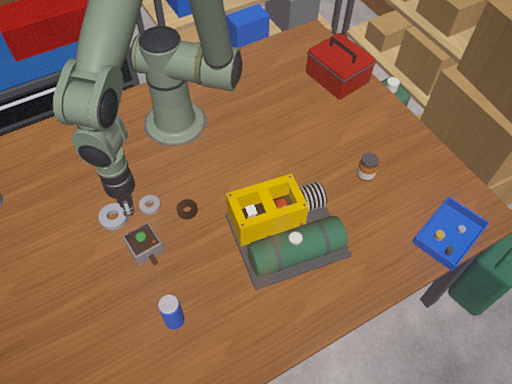

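View pics/t14.png

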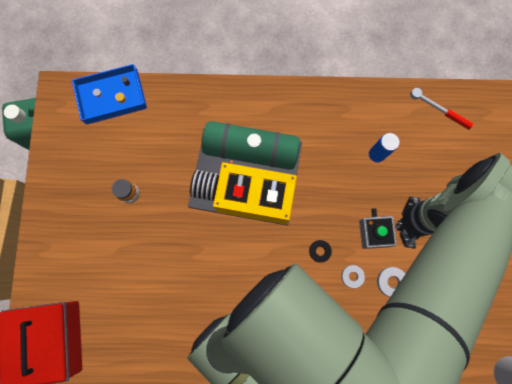

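```bash
python3 -c "
from cell import manip
print(manip.hand_in())"
```

```text
the job is handed in; nothing more can be done
None
```

I pressed the red lever, under the left window, down to its stop with shut fingertips. I then came straight out, pressed the green button in, released it and backed off about 125 mm. The job was handed in at about 13.7 s of the 42 s allowed; no verdict is reported.

**Red lever:** The force jumped from about 3 N to 21 N with almost no further travel, and afterwards the pad had dropped in both the scene and top images. The scene shift was about 3 px, consistent with fully down.

**Green button:** It met a hard stop. About 2 px of its side showed while pressed and about 8 px after release, so it sprang back out.

**Everything else:** The white pad moved no more than 0.1 px. The can, jar, rings and box look unmoved in the pictures, and the last force reading was about 1 N or less, which is noise level. I saw no contact with the guard in the wrist pictures.

**One thing went further than intended:** I sent the button presses as a batch, so the fingertips reached about 55 N on the button. That is below the 120 N wrist limit. It is above the 40 N figure, which is stated for the arm and gripper body; only the fingertips touched here.

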